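Set the strain viewer to dark field

ROBOT

A 6-joint arm with a two-finger parallel gripper is mounted at the origin on the work surface. World frame = base frame: x ahead of the robot, y to its left, z up, the work surface at z = 0. Lengths are in m, angles in degrees, forces in N, time in s.
With the tool pointing down it reaches from about 0.275 to 0.85 m from the base axis. Payload 5.2 kg.
Tool frame: the origin (TCP) lies at the very end of the fingers, on their centre line; the grasp point (between the pads) lies 19 mm behind it; z points along the fingers, y is the line along which they close (so a half turn about z gives the same grasp; the last joint's range is limited). The gripper opens to 85 mm and grips with 20 to 120 N. Pads are 22 mm wide; open, the fingers measure 114 mm over their backs; the gripper's body (76 mm by 85 mm) begins 54 mm behind the grasp point. The pads swing forward as they close: fully open they stand 13 mm farther back than shut.
Start: joints at [51.75, 14.817, 87.949, -0, 77.235, -11.62], TCP at [0.247, 0.492, 0.231] pointing down, gripper open.
Joint ranges: [-179.93, 179.93], [-52.35, 119.4], [10.71, 147.94], [-69.91, 249.91], [12.55, 155.21], [-178.61, 178.61]. Speed limits (degrees/s): [147.25, 147.25, 180, 180, 180, 180].

INTERFACE

Orientations are given as [roll, pitch, yaw] about the fixed x, y, z axes, in that order (R = Rz(yaw) Ry(pitch) Rx(roll)).
In Python, from cell import arm gives the robot as it stands.
- The arm moves only by the shell command python3 -m creep 'ROWS' [FORCE]. ROWS is JSON, a list of rows, each an object of numbers: "tx", "ty", "tz": the shift along the tool's x, y, z in cm; "rx", "ry", "rz": the turn, a rotation vector about the tool's x, y, z in degrees; "fingers": the finger opening in cm, from 0 to 8.54. A call has 1 to 8 rows; each row is the pose to reach, as a shift and turn from the pose commanded when the call began, along the tool's axes at that moment; what a row does not reach only later rows make up. A row lasts 1/8 s, in which the tool goes at most 62.5 mm and 10.7 degrees, less where a joint would pass 70% of its speed; a pose out of reach is approached as far as the arm can. A call with a gripper value outside its range is refused whole. The fingers move at their own pace and stop on an object; FORCE is the grip in N (left out, the last holds). Time passes only in rows, so rows that repeat a pose let the fingers close. It gives the time, the measured TCP pose, the force, the opening and the grip force at its end, in the units of the state.
- arm.get_obs(): the state, without advancing time (a new reading comes with each control period).
- arm.capture(name): name is "scene" or "top" or "wrist"; returns (picture, depth): 384x512x3 uint8, red, green, blue; 384x512 float32, m along the optical axis (not along the pixel's ray), 0 where there is no reading.
- arm.camera_params(name): a dict with "camera_matrix" (3x3 intrinsics, pixels), "dist" ([k1, k2, p1, p2, k3] as OpenCV has them; the pictures are not rectified), "rvec" (rotation vector, rad) and "tvec" (3), from world to camera coordinates, as OpenCV has them. Camera axes: x right, y down, z forward; pixel columns grow to the right and rows downward; lengths in m; the calibration is good to about 2 mm. A picture is of the moment at which its call begins: read the wrist's pose just before it. camera_params takes no time and is no camera call; for the wrist camera it gives the pose at the moment of the call.
- arm.finish_job(): hands the job in; it is judged then, once.
The state is a dict: "time": time; "qpos": joint angles; "qd": joint speeds; "joint_torque": joint torques, N m; "tool_pos": TCP position; "eef_rot": TCP orientation; "wrist_force": force on the tool from outside, world axes, zero at the start; "ft_torque": the same for the moment, N m; "grip_width": finger opening in m; "grasp_force": force on a finger pad.
Only numpy, scipy, OpenCV 4.12 (cv2) and the standard library are available. Lean on these libraries where they do the work, as an engineer would, in place of code of your own. Each camera call takes 0.05 s, during which the arm holds its last target. There are 200 camera calls.

TASK

Get the polariscope (the white glass strain viewer) ready for checking the pendant that lies on its lamp: switch its lamp on by pressing down the raised half of the red rocker, the half with the white dot, and push the blue-knobbed lever round its arc until the lever's line stands at the long red mark on the scale. Work by touch only: press and push with the fingertips or the outside of the fingers, never take the lever knob between the fingers, and keep off the dark filter glass. Leave the pendant and everything else on the bench where it is, and finish clear with the lever and switch staying as set.

Things in the scene. Friction and masses are not known exactly. Their poses are not given: they have to be found in the camera images.
- polariscope: Fixed instrument; origin on the table under the head's axis. -x is its front (lever, operator), +y side the control pod. White base: x -105 to 115, y -100 to 240 mm, top at 60 mm, lamp window (stage) at x = y = 0. Column at x = 96 mm, 196 mm high. It carries the round black analyser head, 130 mm in diameter, 172 to 200 mm above the table, over the stage.
- ring_axis (a point): Point on the rotation axis of the analyser ring (vertical), at the height of the head's upper face, 200 mm above the table. Axes parallel to the polariscope's.
- red_mark (a point): Outer end of the long red mark (crossed position, dark field) at the rim of the head's upper face, 64 mm from the axis, 200 mm up. Radial scale on the front of that face: short white marks every 10 degrees, one long white mark (parallel position) and, 90 degrees counter-clockwise of it from above, the long red one.
- analyser (a joint): Angle of ring and lever, rad. 0: lever points along the polariscope's -x; positive is counter-clockwise from above (towards its -y). Range -1.16 to 1.16; red mark at 0.698, long white at -0.873; starts between -1.1 and 0.25. Friction only (about 1.3 N at the knob), stays where left. The lever is a flat bar 10 mm wide, top at 189 mm, with a black line along it, coming out of the head's side.
- lever_knob (a point): Blue upright knob at the end of the lever: a post of 12 mm diameter, from 189 to 224 mm above the table, its axis 105 mm from the ring's axis. Origin on the post's axis 205 mm above the table, near mid-height; its x axis points from the knob to the ring's axis, z is up.
- filter (a point): Dark polarising filter glass in the middle of the analyser head, 81 mm in diameter, its upper face 188 mm above the table, turns with the ring. Not to be touched. Point: centre of its upper face.
- lamp_switch (a joint): Red V-shaped rocker, rad: 0 off (front half raised), 0.40 on (front half pressed level, rear half raised). Stays where left; 2 to 3 N on the raised end turn it. 24 mm wide, each half 22 mm long, hinge along the polariscope's y at x = -60, y = 190 mm, 67 mm above the table; the half that is down lies level at 67 mm. The black frame around it is at 64 mm.
- switch_on_half (a point): Point on the upper face of the front half of the rocker, at its white dot, 16 mm from the hinge line; press here straight down until this half is level (67 mm above the table).
- pendant: Bystander, not to be disturbed: amber glass pendant (domed disc, 42 mm across, 14 mm high) lying on the lamp window under the analyser head; origin at the centre of its underside.
- bead_dish: Bystander, not to be disturbed: small blue dish of beads, 64 mm across, 18 mm high, standing on the rear of the control pod of the instrument; origin at the centre of its underside.
- frit_jar: Bystander, not to be disturbed: green glass jar with orange lid, 56 mm across, 75 mm high, standing on the table close to the right side of the instrument; origin at the centre of its underside.
- tweezers: Bystander, not to be disturbed: steel tweezers, 115 mm long, 7 mm high, lying on the table in front of the instrument; origin on the table near the middle, x axis towards the tips.
- marver_paddle: Bystander, not to be disturbed: graphite paddle with wooden handle, about 210 mm long, 18 mm high, lying on the table at the right; origin on the table near the middle.
- bead_press: Bystander, not to be disturbed: brass bead press block, 60 x 45 mm, with two steel pins to 38 mm high, on the table at the left; origin at the centre of its underside.

How it is judged:
By the outcome, as a careful person would: the job done as asked, in the order asked, and still so for the second after the job is handed in, with the robot touching nothing.
It also fails if it takes over 53 s, if anything falls off the work surface, if the arm or the gripper's body presses on something with over 40 N, if the wrist force passes 120 N, or if a joint passes its speed limit or range.

## Working session

There is one attempt and no reset: what is moved stays moved. The work goes in short steps, Python scripts to look and compute and a shell command to move; the robot and the scene stay as the last step left them, time stands still between calls to the robot, and variables do not carry over. Pictures are saved under pics/ and viewed, at most 10 in all, crops included, and the job is handed in when it is done.

```bash
mkdir -p pics; ls; python3 - <<'E'
from cell import arm
import cv2,numpy as np
print(arm.get_obs())
for n in("scene","top"):
    p,d=arm.capture(n); np.savez(n,p=p,d=d); cv2.imwrite(f"pics/{n}.png",p[:,:,::-1]); print(arm.camera_params(n))
a=np.hstack([cv2.imread("pics/scene.png"),cv2.imread("pics/top.png")]);
E
```

```text
pics
{'time': 0.0, 'qpos': array([ 5.17487397e+01,  1.48601496e+01,  8.80123916e+01,  6.59252692e-04,
        7.72328776e+01, -1.16182493e+01]), 'qd': array([-0.06164962, -0.01130243,  0.02537069, -0.10984227, -0.00671453,
        0.00807176]), 'joint_torque': array([ 3.61111079e-04, -4.46040452e+01, -2.90569782e+01, -1.35315363e-04,
        1.18383137e-02, -1.66473103e-05]), 'tool_pos': array([0.24618203, 0.49123894, 0.23045711]), 'eef_rot': array([-1.79896871e+02, -2.18597894e-02,  1.53366823e+02]), 'wrist_force': array([-0.20943974, -0.22518063,  0.28364686]), 'ft_torque': array([-0.01221863, -0.02697648,  0.01450835]), 'grasp_force': 0.0, 'grip_width': 0.0854303234866949}
{'camera_matrix': array([[380.88221621,   0.        , 257.2296649 ],
       [  0.        , 380.88221621, 193.4777731 ],
       [  0.        ,   0.        ,   1.        ]]), 'dist': array([0.00845217, 0.        , 0.        , 0.        , 0.        ]), 'rvec': array([ 1.2091268 ,  2.10994548, -1.07783544]), 'tvec': array([ 0.28279518, -0.13765258,  1.52854742])}
{'camera_matrix': array([[377.3510074 ,   0.        , 253.4539358 ],
       [  0.        , 377.3510074 , 192.51154638],
       [  0.        ,   0.        ,   1.        ]]), 'dist': array([-0.08088245,  0.        ,  0.        ,  0.        ,  0.        ]), 'rvec': array([ 2.2064292 , -2.20529502,  0.05280635]), 'tvec': array([-0.01908393,  0.53182466,  1.29278226])}
```

View pics/scene.png

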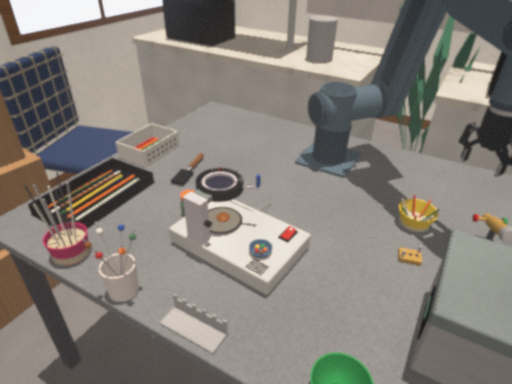

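View pics/top.png

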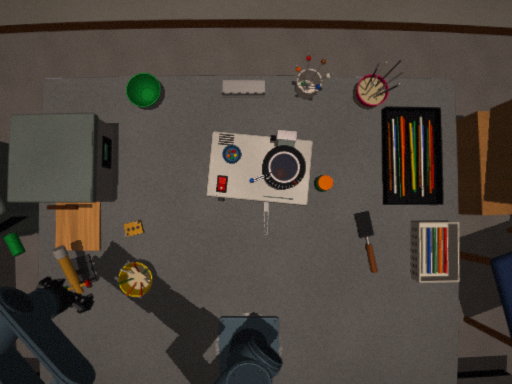

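The top view shows the head at about (283,168), the blue knob at (253,181) on the left (+y) of the front, the red rocker at (222,184), and the jar at (324,183). The polariscope's x axis runs roughly along world x.

```bash
cat > h.py <<'E'
from cell import arm
import cv2,numpy as np
from scipy.spatial.transform import Rotation as R
def cloud(d,c):
    h,w=d.shape; u,v=np.meshgrid(np.arange(w),np.arange(h))
    n=cv2.undistortPoints(np.stack([u,v],-1).reshape(-1,1,2).astype(float),c["camera_matrix"],c["dist"]).reshape(h,w,2)
    P=np.dstack([n[...,0]*d,n[...,1]*d,d]); Rm=cv2.Rodrigues(c["rvec"])[0]
    return (P-c["tvec"])@Rm
def ray(px,z,c):
    n=cv2.undistortPoints(np.array(px,float).reshape(-1,1,2),c["camera_matrix"],c["dist"]).reshape(-1,2)
    Rm=cv2.Rodrigues(c["rvec"])[0]; o=-Rm.T@c["tvec"]; D=np.c_[n,np.ones(len(n))]@Rm
    return o+D*((z-o[2])/D[:,2])[:,None]
def proj(P,c): return cv2.projectPoints(np.array(P,float).reshape(-1,3),c["rvec"],c["tvec"],c["camera_matrix"],c["dist"])[0].reshape(-1,2)
def blobs(m,a=4):
    n,l,s,ce=cv2.connectedComponentsWithStats(m.astype(np.uint8)); return [(s[i,4],ce[i]) for i in range(1,n) if s[i,4]>=a]
E
python3 - <<'E'
from h import *
z=np.load("top.npz"); p,d=z["p"],z["d"]; c=arm.camera_params("top"); W=cloud(d,c)
roi=np.zeros(d.shape,bool); roi[120:215,195:340]=1
b=roi&(W[...,2]>.045)&(W[...,2]<.075)&(p.min(2)>110)
r=cv2.minAreaRect(W[b][:,:2].astype(np.float32)); print("base",r, cv2.boxPoints(r))
hsv=cv2.cvtColor(p,cv2.COLOR_RGB2HSV); H,S,V=[hsv[...,i].astype(int) for i in range(3)]
for n,m,hh in (("red",((H<8)|(H>172))&(S>150)&(V>90),.068),("blue",(H>100)&(H<128)&(S>110)&(V>60),.22),("orange",(H>8)&(H<22)&(S>150),.075)):
    for a,ce in blobs(m&roi): print(n,a,ce,ray(ce,hh,c)[0])
t=roi&(W[...,2]>.165)&(W[...,2]<.22)&(p.max(2)<70)
q=W[t]; print("head",t.sum(),cv2.minEnclosingCircle(q[:,:2].astype(np.float32)),np.median(q[:,2]))
E
```

```text
base ((0.6135251522064209, -0.03787297010421753), (0.33744895458221436, 0.21730007231235504), 84.59906768798828) [[ 0.48947638 -0.19562174]
 [ 0.7058117  -0.216075  ]
 [ 0.7375739   0.1198758 ]
 [ 0.5212386   0.14032906]]
red 8 [233.125 150.875] [0.66779641 0.04919267 0.068     ]
red 93 [221.47311828 183.20430108] [0.56028324 0.08737184 0.068     ]
blue 75 [231.28 153.  ] [0.63872118 0.04761866 0.22      ]
blue 6 [231.5 154. ] [0.63579055 0.04696741 0.22      ]
blue 9 [251. 180.] [ 0.5599496  -0.00986071  0.22      ]
orange 4 [229.   151.25] [0.66549066 0.06248052 0.075     ]
orange 6 [228.16666667 155.16666667] [0.65248478 0.06517714 0.075     ]
orange 196 [324.78571429 182.23469388] [ 0.56342095 -0.25374951  0.075     ]
head 1165 ((0.6125519275665283, -0.10086850076913834), 0.07647409290075302) 0.19734580346930272
```

```bash
cat >> h.py <<'E'
def to(targets,yaw=None):
    o=arm.get_obs(); T=R.from_euler("xyz",o["eef_rot"],degrees=True); yaws=yaw if isinstance(yaw,list) else [yaw]*len(targets)
    for t,y in zip(targets,yaws):
        s=T.inv().apply(np.array(t)-o["tool_pos"])*100
        r=np.degrees((T.inv()*R.from_euler("xyz",[180,0,y],degrees=True)).as_rotvec()) if y is not None else np.zeros(3)
        print("t",np.round(s,2),"r",np.round(r,1))
E
python3 - <<'E'
from h import *
o=arm.get_obs(); T=R.from_euler("xyz",o["eef_rot"],degrees=True); c=arm.camera_params("wrist"); Rm=cv2.Rodrigues(c["rvec"])[0]
print("cam in tool",T.inv().apply(-Rm.T@c["tvec"]-o["tool_pos"]),"dir",T.inv().apply(Rm[2]))
to([[.50,-.02,.42]],174.6)
E
```

```text
cam in tool [ 0.07924778  0.00030163 -0.14327123] dir [-3.13441790e-01  9.34771581e-05  9.49607411e-01]
t [-45.6  -34.36 -18.91] r [ -0.1  -0.  -21.2]
```

```bash
python3 -m creep '[{"tz":-6,"fingers":0},{"tx":-6,"ty":-4.5,"tz":-12,"rz":-5,"fingers":0},{"tx":-45.6,"ty":-34.4,"tz":-18.9,"rz":-21.2,"fingers":0},{"tx":-45.6,"ty":-34.4,"tz":-18.9,"rz":-21.2,"fingers":0},{"tx":-45.6,"ty":-34.4,"tz":-18.9,"rz":-21.2,"fingers":0},{"tx":-45.6,"ty":-34.4,"tz":-18.9,"rz":-21.2,"fingers":0},{"tx":-45.6,"ty":-34.4,"tz":-18.9,"rz":-21.2,"fingers":0},{"tx":-45.6,"ty":-34.4,"tz":-18.9,"rz":-21.2,"fingers":0}]' 20
python3 - <<'E'
from h import *
to([[.50,-.02,.42]],174.6)
E
```

```text
t [-45.6  -34.36 -18.91] r [ -0.1  -0.  -21.2]$[0]: bad value
```

```bash
python3 -m creep '[{"tx":0,"ty":0,"tz":-6,"rx":0,"ry":0,"rz":0,"fingers":0}]' 20
```

```text
time: 0.22
tool_pos: [0.2445, 0.489, 0.2863]
eef_rot: [-179.3, -0.2, 153.4]
wrist_force: [0.0, 0.5, 1.2]
grip_width: 0.0696
grasp_force: 0.0
```

```bash
python3 -m creep --help 2>&1 | head -30
```

```text
invalid input: not JSON, or not a number
```

All keys are required in each row.

```bash
python3 -m creep '[{"tx":-4,"ty":-3,"tz":-5,"rx":0,"ry":0,"rz":-5,"fingers":0},{"tx":-45.6,"ty":-34.4,"tz":-12.9,"rx":0,"ry":0,"rz":-21.2,"fingers":0},{"tx":-45.6,"ty":-34.4,"tz":-12.9,"rx":0,"ry":0,"rz":-21.2,"fingers":0},{"tx":-45.6,"ty":-34.4,"tz":-12.9,"rx":0,"ry":0,"rz":-21.2,"fingers":0},{"tx":-45.6,"ty":-34.4,"tz":-12.9,"rx":0,"ry":0,"rz":-21.2,"fingers":0},{"tx":-45.6,"ty":-34.4,"tz":-12.9,"rx":0,"ry":0,"rz":-21.2,"fingers":0},{"tx":-45.6,"ty":-34.4,"tz":-12.9,"rx":0,"ry":0,"rz":-21.2,"fingers":0},{"tx":-45.6,"ty":-34.4,"tz":-12.9,"rx":0,"ry":0,"rz":-21.2,"fingers":0}]' 20
python3 - <<'E'
from h import *
to([[.50,-.02,.42]],174.6)
E
```

```text
time: 1.23
tool_pos: [0.4555, 0.0686, 0.4042]
eef_rot: [180.0, -0.0, 174.6]
wrist_force: [0.5, 1.1, 0.5]
grip_width: -0.0003
grasp_force: 0.0
t [-5.27 -8.39 -1.58] r [ 0. -0. -0.]
```

```bash
python3 -m creep '[{"tx":-4,"ty":-5,"tz":-1,"rx":0,"ry":0,"rz":0,"fingers":0},{"tx":-4,"ty":-6,"tz":-1,"rx":0,"ry":0,"rz":0,"fingers":0},{"tx":-4,"ty":-6,"tz":-1,"rx":0,"ry":0,"rz":0,"fingers":0},{"tx":-4,"ty":-6,"tz":-1,"rx":0,"ry":0,"rz":0,"fingers":0}]' 20
python3 - <<'E'
from h import *
c=arm.camera_params("wrist"); p,d=arm.capture("wrist"); np.savez("w1",p=p,d=d,**c); cv2.imwrite("pics/w1.png",p[:,:,::-1]); print(arm.get_obs()["tool_pos"])
E
```

```text
time: 1.72
tool_pos: [0.4886, 0.0082, 0.414]
eef_rot: [180.0, -0.0, 174.6]
wrist_force: [-0.7, -0.6, -0.5]
grip_width: -0.0004
grasp_force: 0.0
[0.48860583 0.00842997 0.41416578]
```

View pics/w1.png

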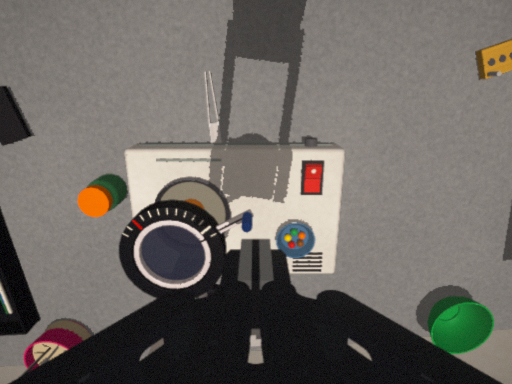

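The wrist view shows the head centred near (172,250), the red mark at (138,225), the knob at (247,222), the rocker at (312,178) with its dot at (314,171), and the dish at (295,238).

```bash
python3 - <<'E'
from h import *
z=np.load("w1.npz"); p,d=z["p"],z["d"]; c={k:z[k] for k in("camera_matrix","dist","rvec","tvec")}; W=cloud(d,c)
hsv=cv2.cvtColor(p,cv2.COLOR_RGB2HSV); H,S,V=[hsv[...,i].astype(int) for i in range(3)]
def box(x0,x1,y0,y1):
    m=np.zeros(d.shape,bool); m[y0:y1,x0:x1]=1; return m
red=((H<8)|(H>172))&(S>140)&(V>80)
for n,m,hh in (("rocker",red&box(295,330,155,200),.068),("redmark",red&box(120,160,205,240),.2),("knob",(H>105)&(H<128)&(S>110)&box(235,260,205,235),.2),
  ("dot",(p.min(2)>150)&box(306,322,164,178),.073)):
    for a,ce in blobs(m): print(n,a,ce,ray(ce,hh,c)[0])
    v,u=np.nonzero(m); print(" bbox",u.min(),u.max(),v.min(),v.max())
t=box(100,240,190,310)&(W[...,2]>.194)&(W[...,2]<.21); q=W[t][:,:2]
print("head top",cv2.minEnclosingCircle(q.astype(np.float32)),np.median(W[t][:,2]),t.sum())
k=box(235,260,205,240)&(W[...,2]>.195)&(W[...,2]<.24); print("knob depth",W[k].mean(0),W[k].min(0),W[k].max(0))
b=box(120,350,140,280)&(W[...,2]>.05)&(W[...,2]<.066)&(p.min(2)>60)
r=cv2.minAreaRect(W[b][:,:2].astype(np.float32)); print(r)
f=box(120,350,140,160)&(W[...,2]>.05)&(W[...,2]<.066);  
E
```

```text
rocker 464 [312.27586207 178.0237069 ] [0.55974828 0.08971658 0.068     ]
 bbox 304 321 163 192
redmark 46 [137.06521739 224.10869565] [ 0.55634889 -0.13772081  0.2       ]
 bbox 132 142 219 229
knob 137 [246.45985401 221.5620438 ] [ 0.56506525 -0.00914969  0.2       ]
 bbox 242 250 213 230
dot 11 [313.36363636 170.90909091] [0.54719236 0.09104646 0.073     ]
 bbox 312 315 170 172
head top ((0.6025663018226624, -0.1048109158873558), 0.0658208429813385) 0.19999838558537725 4770
knob depth [ 0.55879318 -0.00748723  0.21601968] [ 0.55493412 -0.01383898  0.19507464] [ 0.56650392 -0.0021217   0.22609471]
((0.6124352812767029, -0.03598321974277496), (0.33903834223747253, 0.2188599556684494), 84.56864929199219)
```

```bash
python3 - <<'E'
from h import *
to([[.5425,.0911,.12],[.5425,.0911,.085]],174.6)
E
```

```text
t [-4.6   8.72 29.42] r [0.  0.  0.1]
t [-4.6   8.72 32.92] r [0.  0.  0.1]
```

```bash
python3 -m creep '[{"tx":-3,"ty":5,"tz":1,"rx":0,"ry":0,"rz":0,"fingers":0},{"tx":-4.6,"ty":8.7,"tz":6,"rx":0,"ry":0,"rz":0,"fingers":0},{"tx":-4.6,"ty":8.7,"tz":12,"rx":0,"ry":0,"rz":0,"fingers":0},{"tx":-4.6,"ty":8.7,"tz":18,"rx":0,"ry":0,"rz":0,"fingers":0},{"tx":-4.6,"ty":8.7,"tz":24,"rx":0,"ry":0,"rz":0,"fingers":0},{"tx":-4.6,"ty":8.7,"tz":29.4,"rx":0,"ry":0,"rz":0,"fingers":0},{"tx":-4.6,"ty":8.7,"tz":31,"rx":0,"ry":0,"rz":0,"fingers":0},{"tx":-4.6,"ty":8.7,"tz":31,"rx":0,"ry":0,"rz":0,"fingers":0}]' 20
python3 - <<'E'
from h import *
to([[.5425,.0911,.085],[.5425,.0911,.067]],174.6)
E
```

```text
time: 2.78
tool_pos: [0.5431, 0.09, 0.1043]
eef_rot: [180.0, -0.0, 174.6]
wrist_force: [-0.9, -0.4, 0.9]
grip_width: 0.0001
grasp_force: 0.0
t [0.07 0.1  1.93] r [ 0. -0.  0.]
t [0.07 0.1  3.73] r [ 0. -0.  0.]
```

```bash
python3 -m creep '[{"tx":0.1,"ty":0.1,"tz":1.5,"rx":0,"ry":0,"rz":0,"fingers":0},{"tx":0.1,"ty":0.1,"tz":2.3,"rx":0,"ry":0,"rz":0,"fingers":0},{"tx":0.1,"ty":0.1,"tz":2.8,"rx":0,"ry":0,"rz":0,"fingers":0},{"tx":0.1,"ty":0.1,"tz":3.2,"rx":0,"ry":0,"rz":0,"fingers":0},{"tx":0.1,"ty":0.1,"tz":3.5,"rx":0,"ry":0,"rz":0,"fingers":0},{"tx":0.1,"ty":0.1,"tz":3.7,"rx":0,"ry":0,"rz":0,"fingers":0},{"tx":0.1,"ty":0.1,"tz":3.75,"rx":0,"ry":0,"rz":0,"fingers":0},{"tx":0.1,"ty":0.1,"tz":3.75,"rx":0,"ry":0,"rz":0,"fingers":0}]' 20
```

```text
time: 3.78
tool_pos: [0.5424, 0.0903, 0.067]
eef_rot: [-180.0, 0.0, 174.6]
wrist_force: [-3.4, 0.5, 4.8]
grip_width: -0.0002
grasp_force: 2.8
```

```bash
python3 -m creep '[{"tx":0,"ty":0,"tz":0.05,"rx":0,"ry":0,"rz":0,"fingers":0},{"tx":0,"ty":0,"tz":0.1,"rx":0,"ry":0,"rz":0,"fingers":0}]' 20
python3 -m creep '[{"tx":0,"ty":0,"tz":-1,"rx":0,"ry":0,"rz":0,"fingers":0},{"tx":0,"ty":0,"tz":-5,"rx":0,"ry":0,"rz":0,"fingers":0},{"tx":0,"ty":0,"tz":-11,"rx":0,"ry":0,"rz":0,"fingers":0},{"tx":0,"ty":0,"tz":-17,"rx":0,"ry":0,"rz":0,"fingers":0},{"tx":1,"ty":0,"tz":-20,"rx":0,"ry":0,"rz":0,"fingers":0},{"tx":1,"ty":0,"tz":-20,"rx":0,"ry":0,"rz":0,"fingers":0},{"tx":1,"ty":0,"tz":-20,"rx":0,"ry":0,"rz":0,"fingers":0}]' 20
python3 - <<'E'
from h import *
c=arm.camera_params("wrist"); p,d=arm.capture("wrist"); W=cloud(d,c)
O=np.array([.6012,-.1052]);a=np.radians(-5.43);M=np.array([[np.cos(a),-np.sin(a)],[np.sin(a),np.cos(a)]])
for x in(-82,-78,-74,-66,-60,-54,-46,-42,-38):
    w=O+M@np.array([x,190])/1000; u=proj([*w,.07],c)[0].round().astype(int); print(x,W[u[1]-1:u[1]+2,u[0]-2:u[0]+3,2].mean().round(4),p[u[1],u[0]])
cv2.imwrite("pics/w2.png",p[:,:,::-1]); o=arm.get_obs(); print(o["tool_pos"],o["qpos"])
E
```

```text
time: 4.03
tool_pos: [0.5424, 0.0903, 0.0669]
eef_rot: [-180.0, 0.0, 174.6]
wrist_force: [-7.6, 0.1, 14.8]
grip_width: 0.0001
grasp_force: 7.6
time: 4.9
tool_pos: [0.5322, 0.0912, 0.2645]
eef_rot: [-180.0, -0.1, 174.6]
wrist_force: [-0.1, 0.7, 0.3]
grip_width: 0.0002
grasp_force: 0.0
-82 0.0657 [61 27 28]
-78 0.0902 [118  75  67]
-74 0.0681 [126 117 107]
-66 0.0675 [111  26  24]
-60 0.067 [93 24 15]
-54 0.0922 [118  28  28]
-46 0.0726 [116  30  28]
-42 0.074 [118  30  27]
-38 0.0751 [115  25  21]
[0.53194624 0.09116141 0.26393003] [-2.12129662e+00  1.26986330e+01  8.61363695e+01 -1.79924398e-03
  8.13051670e+01 -8.66812105e+01]
```

View pics/w2.png

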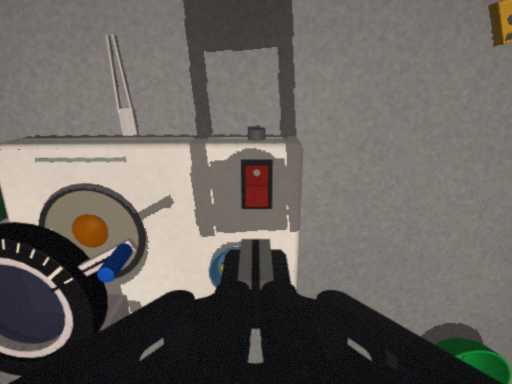

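The rocker at (257,183) now has its front half level (67–68 mm) and its rear half raised (75 mm), so the lamp is on. The lever next.

```bash
cat >> h.py <<'E'
O=np.array([.6012,-.1052]);_a=np.radians(-5.43);M=np.array([[np.cos(_a),-np.sin(_a)],[np.sin(_a),np.cos(_a)]])
def tgt(phi,s,z=.2,r=.105):
    f=np.radians(phi); k=-r*np.array([np.cos(f),np.sin(f)])-s*np.array([np.sin(f),-np.cos(f)])
    return [*(O+M@k),z]
def yw(phi): return 174.57+phi
def phi_of(w):
    v=M.T@(np.array(w[:2])-O); return np.degrees(np.arctan2(-v[1],-v[0])),np.hypot(*v)
E
python3 - <<'E'
from h import *
print(yw(-61.1)); to([tgt(-61.1,.045,.25),tgt(-61.1,.045,.2)],yw(-61.1))
E
```

```text
113.47
t [-7.62 -7.52  1.38] r [-0.1 -0.1 61.1]
t [-7.63 -7.52  6.38] r [-0.1 -0.1 61.1]
```

```bash
python3 -m creep '[{"tx":-4,"ty":-1,"tz":0,"rx":0,"ry":0,"rz":10,"fingers":0},{"tx":-7.6,"ty":-4,"tz":0,"rx":0,"ry":0,"rz":20,"fingers":0},{"tx":-7.6,"ty":-7.5,"tz":0,"rx":0,"ry":0,"rz":30,"fingers":0},{"tx":-7.6,"ty":-7.5,"tz":0,"rx":0,"ry":0,"rz":40,"fingers":0},{"tx":-7.6,"ty":-7.5,"tz":0,"rx":0,"ry":0,"rz":50,"fingers":0},{"tx":-7.6,"ty":-7.5,"tz":0,"rx":0,"ry":0,"rz":61,"fingers":0},{"tx":-7.6,"ty":-7.5,"tz":0,"rx":0,"ry":0,"rz":61,"fingers":0},{"tx":-7.6,"ty":-7.5,"tz":0,"rx":0,"ry":0,"rz":61,"fingers":0}]' 20
python3 - <<'E'
from h import *
to([tgt(-61.1,.045,.2),tgt(-61.1,.03,.2)],yw(-61.1))
c=arm.camera_params("wrist"); p,d=arm.capture("wrist");cv2.imwrite("pics/w3.png",p[:,:,::-1])
E
```

```text
time: 5.95
tool_pos: [0.6008, 0.0094, 0.2644]
eef_rot: [-179.9, -0.1, 113.8]
wrist_force: [0.0, 0.6, 0.6]
grip_width: 0.0002
grasp_force: 0.0
t [-0.03 -0.02  6.44] r [-0.1 -0.1  0.3]
t [-0.03 -1.52  6.44] r [-0.1 -0.1  0.3]
```

View pics/w3.png

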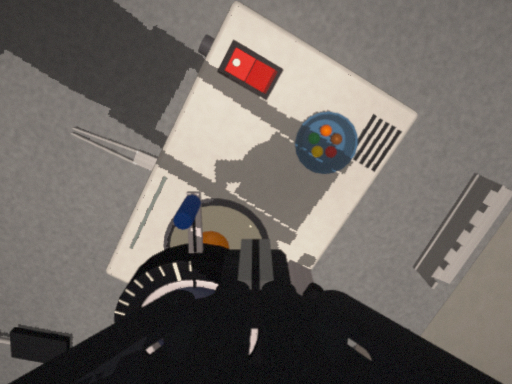

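The knob at (187,210) lies on the tool's −y side, clear of the fingertips at (255,240). Descend and approach.

```bash
python3 -m creep '[{"tx":0,"ty":0,"tz":3,"rx":0,"ry":0,"rz":0,"fingers":0},{"tx":0,"ty":0,"tz":6.4,"rx":0,"ry":0,"rz":0,"fingers":0},{"tx":0,"ty":-1,"tz":6.4,"rx":0,"ry":0,"rz":0,"fingers":0},{"tx":0,"ty":-1.5,"tz":6.4,"rx":0,"ry":0,"rz":0,"fingers":0},{"tx":0,"ty":-2,"tz":6.4,"rx":0,"ry":0,"rz":0,"fingers":0},{"tx":0,"ty":-2,"tz":6.4,"rx":0,"ry":0,"rz":0,"fingers":0}]' 20
python3 - <<'E'
from h import *
P=[-56,-48,-40,-32,-24,-16,-8,0]
to([tgt(f,.022) for f in P],[yw(f) for f in P])
E
```

```text
time: 6.75
tool_pos: [0.583, 0.0011, 0.203]
eef_rot: [179.9, 0.1, 113.6]
wrist_force: [0.9, 0.4, 1.2]
grip_width: -0.0003
grasp_force: 0.0
t [ 0.19 -1.31  0.3 ] r [ 0.1  0.1 -5. ]
t [ 0.26 -2.8   0.29] r [  0.1   0.1 -13. ]
t [ 0.12 -4.29  0.29] r [  0.1   0.1 -21. ]
t [-0.22 -5.75  0.29] r [  0.1   0.1 -29. ]
t [-0.76 -7.14  0.29] r [  0.1   0.1 -37. ]
t [-1.49 -8.45  0.28] r [  0.1   0.1 -45. ]
t [-2.39 -9.64  0.28] r [  0.1   0.1 -53. ]
t [ -3.45 -10.7    0.28] r [  0.1   0.1 -61. ]
```

```bash
python3 -m creep '[{"tx":0.2,"ty":-1.3,"tz":0.1,"rx":0,"ry":0,"rz":-5,"fingers":0},{"tx":0.3,"ty":-2.8,"tz":0.1,"rx":0,"ry":0,"rz":-13,"fingers":0},{"tx":0.1,"ty":-4.3,"tz":0.1,"rx":0,"ry":0,"rz":-21,"fingers":0},{"tx":-0.2,"ty":-5.7,"tz":0.1,"rx":0,"ry":0,"rz":-29,"fingers":0},{"tx":-0.8,"ty":-7.1,"tz":0.1,"rx":0,"ry":0,"rz":-37,"fingers":0},{"tx":-1.5,"ty":-8.4,"tz":0.1,"rx":0,"ry":0,"rz":-45,"fingers":0},{"tx":-2.4,"ty":-9.6,"tz":0.1,"rx":0,"ry":0,"rz":-53,"fingers":0},{"tx":-3.4,"ty":-10.7,"tz":0.1,"rx":0,"ry":0,"rz":-61,"fingers":0}]' 20
python3 - <<'E'
from h import *
c=arm.camera_params("wrist"); p,d=arm.capture("wrist");cv2.imwrite("pics/w4.png",p[:,:,::-1])
P=[5,10,15,20,25,30]
to([tgt(f,.022) for f in P],[yw(f) for f in P])
E
```

```text
time: 7.75
tool_pos: [0.4987, -0.0726, 0.2014]
eef_rot: [180.0, 0.1, 174.9]
wrist_force: [2.1, 0.8, -0.5]
grip_width: 0.0
grasp_force: 0.7
t [ 0.1  -0.84  0.14] r [-0.1  0.1 -4.4]
t [ 0.18 -1.77  0.14] r [-0.1  0.1 -9.4]
t [ 0.18 -2.71  0.14] r [ -0.1   0.1 -14.4]
t [ 0.1  -3.64  0.14] r [ -0.1   0.1 -19.4]
t [-0.06 -4.56  0.14] r [ -0.1   0.1 -24.4]
t [-0.31 -5.47  0.14] r [ -0.1   0.1 -29.4]
```

View pics/w4.png

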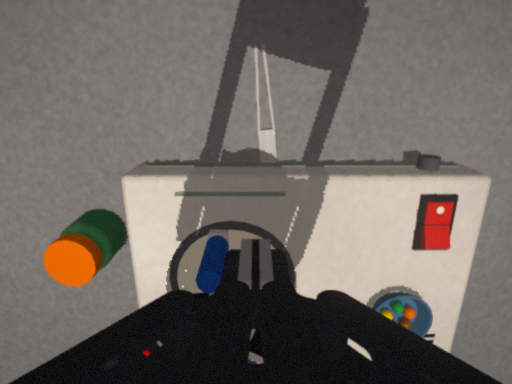

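The knob (213,262) moved round with the fingers to about 0°. The red mark shows at (147,353), and the lever is still being pushed as intended.

```bash
python3 -m creep '[{"tx":0.1,"ty":-0.8,"tz":0,"rx":0,"ry":0,"rz":-4.4,"fingers":0},{"tx":0.2,"ty":-1.8,"tz":0,"rx":0,"ry":0,"rz":-9.4,"fingers":0},{"tx":0.2,"ty":-2.7,"tz":0,"rx":0,"ry":0,"rz":-14.4,"fingers":0},{"tx":0.1,"ty":-3.6,"tz":0,"rx":0,"ry":0,"rz":-19.4,"fingers":0},{"tx":0,"ty":-4.6,"tz":0,"rx":0,"ry":0,"rz":-24.4,"fingers":0},{"tx":-0.3,"ty":-5.5,"tz":0,"rx":0,"ry":0,"rz":-29.4,"fingers":0},{"tx":-0.3,"ty":-5.5,"tz":0,"rx":0,"ry":0,"rz":-29.4,"fingers":0}]' 20
cat >> h.py <<'E'
def knob():
    c=arm.camera_params("wrist"); p,d=arm.capture("wrist"); W=cloud(d,c)
    hsv=cv2.cvtColor(p,cv2.COLOR_RGB2HSV); H,S,V=[hsv[...,i].astype(int) for i in range(3)]
    rr=np.hypot(*(W[...,:2]-O).transpose(2,0,1))
    m=(H>105)&(H<128)&(S>110)&(W[...,2]>.19)&(W[...,2]<.24)&(rr>.085)&(rr<.125)
    top=m&(W[...,2]>.219); cam=-cv2.Rodrigues(c["rvec"])[0].T@c["tvec"]
    print("blue",m.sum(),"mean",phi_of(W[m].mean(0)),"top",top.sum(),phi_of(W[top].mean(0)) if top.any() else None,"cam phi",phi_of(cam))
    return p,d,c,W
E
python3 - <<'E'
from h import *
p,d,c,W=knob(); cv2.imwrite("pics/w5.png",p[:,:,::-1])
o=arm.get_obs(); print(o["tool_pos"],o["eef_rot"],o["wrist_force"],phi_of(o["tool_pos"]))
E
```

```text
time: 8.68
tool_pos: [0.4964, -0.1279, 0.2009]
eef_rot: [-180.0, 0.0, -156.2]
wrist_force: [-0.0, 0.2, -0.1]
grip_width: -0.0
grasp_force: 0.0
blue 1264 mean (np.float64(28.608502876288075), np.float64(0.10706703069712205)) top 622 (np.float64(28.79152093361536), np.float64(0.10555534509978132)) cam phi (np.float64(22.82225652311887), np.float64(0.18579836949982323))
[ 0.49634262 -0.12764809  0.20087991] [-1.79968110e+02  3.33987182e-02 -1.56231294e+02] [-0.37959808  0.10978042  0.9144796 ] (np.float64(17.513602180048085), np.float64(0.10723332793453086))
```

```bash
python3 - <<'E'
from h import *
P=[32,35,38]
to([tgt(f,.022) for f in P],[yw(f) for f in P])
E
```

```text
t [ 0.09 -0.49  0.09] r [-0.   0.  -2.8]
t [ 0.17 -1.04  0.09] r [-0.   0.  -5.8]
t [ 0.21 -1.6   0.09] r [-0.   0.  -8.8]
```

```bash
python3 -m creep '[{"tx":0.1,"ty":-0.3,"tz":0,"rx":0,"ry":0,"rz":-1.5,"fingers":0},{"tx":0.1,"ty":-0.6,"tz":0,"rx":0,"ry":0,"rz":-3,"fingers":0},{"tx":0.1,"ty":-0.9,"tz":0,"rx":0,"ry":0,"rz":-5,"fingers":0},{"tx":0.2,"ty":-1.2,"tz":0,"rx":0,"ry":0,"rz":-7,"fingers":0},{"tx":0.2,"ty":-1.4,"tz":0,"rx":0,"ry":0,"rz":-8,"fingers":0},{"tx":0.2,"ty":-1.6,"tz":0,"rx":0,"ry":0,"rz":-9,"fingers":0},{"tx":0.2,"ty":-1.6,"tz":0,"rx":0,"ry":0,"rz":-9,"fingers":0}]' 20
python3 - <<'E'
from h import *
p,d,c,W=knob()
o=arm.get_obs(); print(o["tool_pos"],o["wrist_force"],phi_of(o["tool_pos"]))
E
```

```text
time: 9.6
tool_pos: [0.5007, -0.1432, 0.2005]
eef_rot: [-180.0, -0.0, -147.0]
wrist_force: [-0.4, 0.1, -0.1]
grip_width: 0.0002
grasp_force: 0.2
blue 1226 mean (np.float64(36.98429659295893), np.float64(0.10727887623113228)) top 604 (np.float64(37.166873401288065), np.float64(0.10576972793329319)) cam phi (np.float64(31.669225546042753), np.float64(0.18592963851874889))
[ 0.50072013 -0.14319599  0.2005242 ] [ 0.89294552  0.06668934 -0.58544658] (np.float64(26.143874865116548), np.float64(0.10742392642111993))
```

```bash
python3 -m creep '[{"tx":0,"ty":1.5,"tz":0,"rx":0,"ry":0,"rz":0,"fingers":0},{"tx":0,"ty":4,"tz":-4,"rx":0,"ry":0,"rz":0,"fingers":0},{"tx":4,"ty":4,"tz":-9,"rx":0,"ry":0,"rz":0,"fingers":0},{"tx":8,"ty":2,"tz":-12,"rx":0,"ry":0,"rz":0,"fingers":0},{"tx":9,"ty":2,"tz":-12,"rx":0,"ry":0,"rz":0,"fingers":0},{"tx":9,"ty":2,"tz":-12,"rx":0,"ry":0,"rz":0,"fingers":0},{"tx":9,"ty":2,"tz":-12,"rx":0,"ry":0,"rz":0,"fingers":0}]' 20
python3 - <<'E'
from h import *
p,d,c,W=knob(); np.savez("w6",p=p,d=d,**c)
u=proj([[*(O+M@(-.09*np.array([np.cos(.7),np.sin(.7)]))),.2]],c)[0].astype(int); print(u)
x,y=max(u[0]-80,0),max(u[1]-70,0); print(x,y)
cv2.imwrite("pics/w6.png",cv2.resize(p[y:y+140,x:x+180,::-1],None,fx=4,fy=4,interpolation=cv2.INTER_CUBIC))
E
```

```text
time: 10.52
tool_pos: [0.4141, -0.174, 0.3192]
eef_rot: [179.9, -0.0, -147.0]
wrist_force: [0.1, -0.7, -0.4]
grip_width: 0.0003
grasp_force: 0.0
blue 335 mean (np.float64(36.871558086885955), np.float64(0.10761477892841669)) top 140 (np.float64(37.054835259928645), np.float64(0.1061015616761883)) cam phi (np.float64(29.550840895646253), np.float64(0.2773021643130358))
[205 289]
125 219
```

View pics/w6.png

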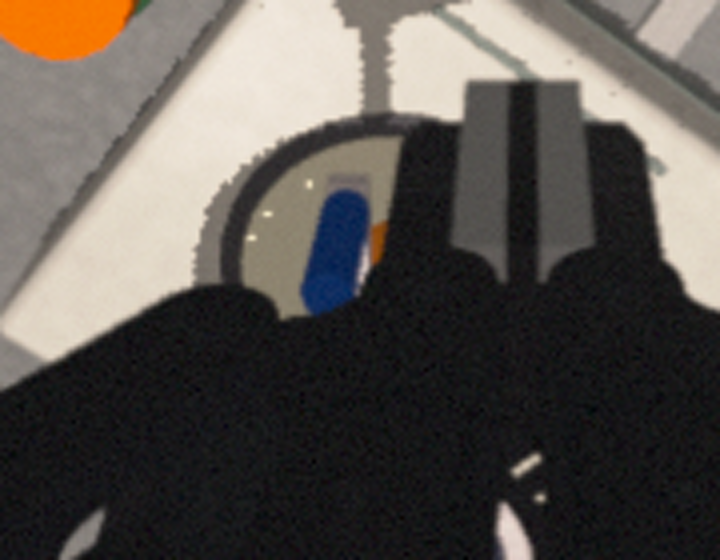

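The gripper hides the scale here. I'll move to a higher, sideways viewpoint.

```bash
python3 -m creep '[{"tx":0,"ty":4,"tz":-4,"rx":0,"ry":0,"rz":0,"fingers":0},{"tx":-3,"ty":7,"tz":-7,"rx":0,"ry":0,"rz":0,"fingers":0},{"tx":-6,"ty":8,"tz":-8,"rx":0,"ry":0,"rz":0,"fingers":0},{"tx":-6,"ty":8,"tz":-8,"rx":0,"ry":0,"rz":0,"fingers":0},{"tx":-6,"ty":8,"tz":-8,"rx":0,"ry":0,"rz":0,"fingers":0}]' 20
python3 - <<'E'
from h import *
p,d,c,W=knob(); np.savez("w7",p=p,d=d,**c)
u=proj([[*(O+M@(-.06*np.array([np.cos(.7),np.sin(.7)]))),.2]],c)[0].astype(int)
x,y=max(u[0]-90,0),max(u[1]-70,0); print(u,x,y)
t=(W[...,2]>.196)&(W[...,2]<.206)&(np.hypot(*(W[...,:2]-O).transpose(2,0,1))<.085)
print("head",cv2.minEnclosingCircle(W[t][:,:2].astype(np.float32)),t.sum())
hsv=cv2.cvtColor(p,cv2.COLOR_RGB2HSV); H,S,V=[hsv[...,i].astype(int) for i in range(3)]
m=((H<8)|(H>172))&(S>120)&(V>60)&t
for a,ce in blobs(m): w=ray(ce,.2,c)[0]; print("red",a,ce,w,phi_of(w))
cv2.imwrite("pics/w7.png",cv2.resize(p[y:y+140,x:x+180,::-1],None,fx=4,fy=4,interpolation=cv2.INTER_CUBIC))
E
```

```text
time: 11.2
tool_pos: [0.4209, -0.0751, 0.3994]
eef_rot: [179.9, -0.1, -146.9]
wrist_force: [-0.6, -0.0, -0.5]
grip_width: 0.0004
grasp_force: 0.0
blue 193 mean (np.float64(35.82492617169049), np.float64(0.10604376203959359)) top 99 (np.float64(36.52036062274112), np.float64(0.10493996008774842)) cam phi (np.float64(8.760481980493608), np.float64(0.2466332567261159))
[144 224] 54 154
head ((0.6116259098052979, -0.1056884229183197), 0.07466617971658707) 4131
red 52 [144.09615385 228.23076923] [ 0.55599215 -0.13795163  0.2       ] (np.float64(41.352115985201), np.float64(0.05582489575456066))
```

View pics/w7.png

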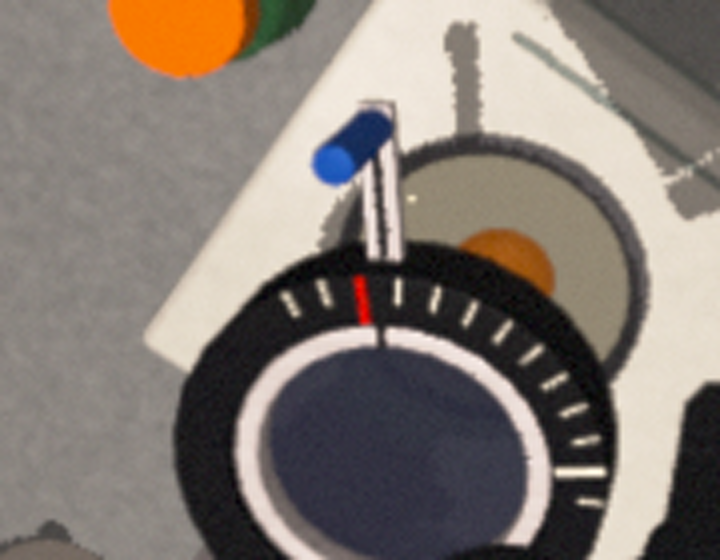

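The lever's line runs from (378,175) to (383,250) in the crop and the ring's index line is at (381,338). The red mark runs from (358,277) to (367,325), so the lever is still a few degrees short.

```bash
python3 - <<'E'
from h import *
z=np.load("w7.npz"); c={k:z[k] for k in("camera_matrix","dist","rvec","tvec")}; W=cloud(z["d"],c); p=z["p"]
f=lambda x,y:(54+(x-1.5)/4,154+(y-1.5)/4)
red=ray([f(358,277),f(367,325)],.2,c); lev=ray([f(378,180),f(384,250)],.189,c); m30=ray([f(398,280),f(398,303)],.2,c); m50=ray([f(320,283),f(327,305)],.2,c)
wm=ray([f(605,470),f(556,472)],.2,c)
def d(P):
    v=M.T@(P[1]-P[0])[:2]; return np.degrees(np.arctan2(v[1],v[0]))
for n,P in(("red",red),("lev",lev),("30",m30),("50",m50),("long white",wm)): print(n,"dir",d(P),"phi",[phi_of(q) for q in P])
for x,y in((381,338),(365,336),(400,336)):
    u=f(x,y); q=W[int(round(u[1])),int(round(u[0]))]; print("ring",q,phi_of(q), phi_of(ray(u,.19,c)[0]),phi_of(ray(u,.2,c)[0]))
E
```

```text
red dir 42.19487442589229 phi [(np.float64(41.40824807832308), np.float64(0.06244173014935779)), (np.float64(41.16094959300178), np.float64(0.0475077407102251))]
lev dir 37.271506836610506 phi [(np.float64(37.36529094967251), np.float64(0.08743929318280326)), (np.float64(37.39577774390092), np.float64(0.06598824700333332))]
30 dir 32.850799463027606 phi [(np.float64(31.017067404100665), np.float64(0.06197494960765607)), (np.float64(30.778442983334326), np.float64(0.05484135162192103))]
50 dir 48.49484803441323 phi [(np.float64(51.678725314386725), np.float64(0.06214614771597897)), (np.float64(52.07698363125721), np.float64(0.0552443589964716))]
long white dir -48.77082725595561 phi [(np.float64(-51.38717354018255), np.float64(0.06344537182729984)), (np.float64(-52.16775903777372), np.float64(0.04887782364859181))]
ring [ 0.5649232  -0.12768991  0.19830156] (np.float64(37.22696417678477), np.float64(0.04268257706875324)) (np.float64(41.695066759766405), np.float64(0.038436177541207275)) (np.float64(36.66847304061503), np.float64(0.043381125601627074))
ring [ 0.56835998 -0.13161681  0.19683475] (np.float64(44.24351370796572), np.float64(0.04214634876525357)) (np.float64(48.40525895660995), np.float64(0.03961130813238859)) (np.float64(42.59980281904025), np.float64(0.044097954585332895))
ring [ 0.56223522 -0.1228565   0.19751226] (np.float64(29.807188802199825), np.float64(0.04277856936013045)) (np.float64(33.3057250438853), np.float64(0.039196657176540174)) (np.float64(29.567098962954958), np.float64(0.044539767500543434))
```

```bash
python3 - <<'E'
from h import *
print(phi_of([.5007,-.1432]))
to([tgt(38,.06,.27),tgt(38,.06,.2),tgt(38,.026,.2),tgt(41.6,.022,.2)],[yw(38)]*3+[yw(41.6)])
E
```

```text
(np.float64(26.142079091779593), np.float64(0.10744417154969359))
t [-3.08 -6.26 12.92] r [ 0.1 -0.1  0.4]
t [-3.1  -6.28 19.92] r [ 0.1 -0.1  0.4]
t [-3.07 -9.68 19.92] r [ 0.1 -0.1  0.4]
t [ -2.95 -10.74  19.91] r [ 0.1 -0.1 -3.2]
```

```bash
python3 -m creep '[{"tx":-2,"ty":-3,"tz":5,"rx":0,"ry":0,"rz":0,"fingers":0},{"tx":-3,"ty":-6.2,"tz":10,"rx":0,"ry":0,"rz":0,"fingers":0},{"tx":-3,"ty":-6.2,"tz":15,"rx":0,"ry":0,"rz":0,"fingers":0},{"tx":-3,"ty":-6.2,"tz":19.9,"rx":0,"ry":0,"rz":0,"fingers":0},{"tx":-3,"ty":-6.2,"tz":19.9,"rx":0,"ry":0,"rz":0,"fingers":0},{"tx":-3,"ty":-8,"tz":19.9,"rx":0,"ry":0,"rz":0,"fingers":0},{"tx":-3,"ty":-9.5,"tz":19.9,"rx":0,"ry":0,"rz":0,"fingers":0},{"tx":-3,"ty":-9.5,"tz":19.9,"rx":0,"ry":0,"rz":0,"fingers":0}]' 20
python3 - <<'E'
from h import *
to([tgt(38,.022,.2),tgt(41.6,.022,.2)],[yw(38),yw(41.6)])
E
```

```text
time: 12.25
tool_pos: [0.4997, -0.1409, 0.2032]
eef_rot: [-179.8, 0.1, -147.1]
wrist_force: [-0.3, 0.5, -0.3]
grip_width: 0.0
grasp_force: 0.0
t [ 0.03 -0.26  0.32] r [-0.2  0.1  0.3]
t [ 0.15 -0.92  0.32] r [-0.2  0.1 -3.3]
```

```bash
python3 -m creep '[{"tx":0,"ty":-0.2,"tz":0.1,"rx":0,"ry":0,"rz":0,"fingers":0},{"tx":0.1,"ty":-0.4,"tz":0.1,"rx":0,"ry":0,"rz":-1,"fingers":0},{"tx":0.1,"ty":-0.6,"tz":0.1,"rx":0,"ry":0,"rz":-2,"fingers":0},{"tx":0.1,"ty":-0.75,"tz":0.1,"rx":0,"ry":0,"rz":-2.6,"fingers":0},{"tx":0.1,"ty":-0.85,"tz":0.1,"rx":0,"ry":0,"rz":-3,"fingers":0},{"tx":0.1,"ty":-0.92,"tz":0.1,"rx":0,"ry":0,"rz":-3.3,"fingers":0},{"tx":0.1,"ty":-0.92,"tz":0.1,"rx":0,"ry":0,"rz":-3.3,"fingers":0}]' 20
python3 - <<'E'
from h import *
knob()
o=arm.get_obs(); print(o["tool_pos"],phi_of(o["tool_pos"]))
E
```

```text
time: 13.12
tool_pos: [0.502, -0.1471, 0.2004]
eef_rot: [180.0, -0.0, -143.7]
wrist_force: [-1.0, 0.6, -0.3]
grip_width: 0.0001
grasp_force: 0.6
blue 1222 mean (np.float64(39.13829579855892), np.float64(0.10734890229870322)) top 601 (np.float64(39.313629867424815), np.float64(0.1058512845010918)) cam phi (np.float64(34.35234938538723), np.float64(0.18594289304414158))
[ 0.50205081 -0.14707496  0.20044666] (np.float64(28.3264200144359), np.float64(0.10762934025553024))
```

```bash
python3 -m creep '[{"tx":0,"ty":-0.1,"tz":0,"rx":0,"ry":0,"rz":-0.5,"fingers":0},{"tx":0,"ty":-0.2,"tz":0,"rx":0,"ry":0,"rz":-1,"fingers":0},{"tx":0,"ty":-0.26,"tz":0,"rx":0,"ry":0,"rz":-1.4,"fingers":0},{"tx":0,"ty":-0.26,"tz":0,"rx":0,"ry":0,"rz":-1.4,"fingers":0}]' 20
python3 - <<'E'
from h import *
knob()
E
python3 -m creep '[{"tx":0,"ty":1.5,"tz":0,"rx":0,"ry":0,"rz":0,"fingers":0},{"tx":0,"ty":4,"tz":-4,"rx":0,"ry":0,"rz":0,"fingers":0},{"tx":2,"ty":7,"tz":-9,"rx":0,"ry":0,"rz":0,"fingers":0},{"tx":3,"ty":10,"tz":-14,"rx":0,"ry":0,"rz":0,"fingers":0},{"tx":3,"ty":10.5,"tz":-19,"rx":0,"ry":0,"rz":0,"fingers":0},{"tx":3,"ty":10.5,"tz":-20,"rx":0,"ry":0,"rz":0,"fingers":0},{"tx":3,"ty":10.5,"tz":-20,"rx":0,"ry":0,"rz":0,"fingers":0},{"tx":3,"ty":10.5,"tz":-20,"rx":0,"ry":0,"rz":0,"fingers":0}]' 20
python3 - <<'E'
from h import *
p,d,c,W=knob(); np.savez("w8",p=p,d=d,**c)
u=proj([[*(O+M@(-.06*np.array([np.cos(.7),np.sin(.7)]))),.2]],c)[0].astype(int)
x,y=max(u[0]-60,0),max(u[1]-60,0); print(u,x,y)
cv2.imwrite("pics/w8.png",cv2.resize(p[y:y+110,x:x+140,::-1],None,fx=5,fy=5,interpolation=cv2.INTER_CUBIC))
E
```

```text
time: 13.68
tool_pos: [0.5038, -0.1493, 0.2006]
eef_rot: [-180.0, 0.0, -142.3]
wrist_force: [-1.0, 1.0, -0.9]
grip_width: -0.0003
grasp_force: 0.5
blue 1235 mean (np.float64(40.65432032734231), np.float64(0.10729121921665642)) top 610 (np.float64(40.84000192465563), np.float64(0.10574146637162168)) cam phi (np.float64(35.79242069306529), np.float64(0.18533622444839146))
time: 14.72
tool_pos: [0.4153, -0.0841, 0.3987]
eef_rot: [179.8, -0.1, -142.3]
wrist_force: [-0.0, 0.1, -0.0]
grip_width: 0.0002
grasp_force: 0.0
blue 198 mean (np.float64(39.48092391055834), np.float64(0.10610420650557181)) top 103 (np.float64(40.16379140018296), np.float64(0.10510883642118521)) cam phi (np.float64(12.040424934200994), np.float64(0.24964097081168757))
[142 224] 82 164
```

View pics/w8.png

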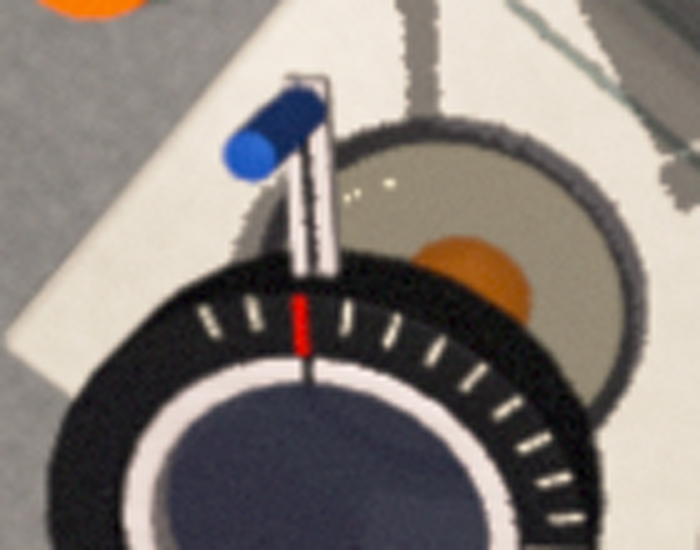

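The lever's line runs (306,170)–(316,268), the red mark (299,297)–(304,354), and the ring's index line is at (308,370), so they are close to aligned. I'll check the numbers with parallax taken into account.

```bash
python3 - <<'E'
from h import *
z=np.load("w8.npz"); c={k:z[k] for k in("camera_matrix","dist","rvec","tvec")}; p=z["p"]; W=cloud(z["d"],c)
f=lambda x,y:(82+(x-2)/5,164+(y-2)/5)
for n,P in(("red",ray([f(299,297),f(304,354)],.2,c)),("lev",ray([f(306,170),f(316,268)],.189,c)),("30",ray([f(347,303),f(346,330)],.2,c)),("50",ray([f(248,298),f(259,328)],.2,c)),("20",ray([f(396,318),f(387,345)],.2,c)),("ring198",ray([f(308,362),f(309,380)],.198,c))):
    print(n,[phi_of(q) for q in P])
# sub-pixel lever edges: intensity profile across lever at r=.075,.085,.095
g=cv2.cvtColor(p,cv2.COLOR_RGB2GRAY).astype(np.float32)
for r in(.070,.075,.080,.085):
    ph=np.arange(34,48,.5); P=[[*(O+M@(-r*np.array([np.cos(np.radians(a)),np.sin(np.radians(a))]))),.189] for a in ph]
    u=proj(P,c).astype(np.float32); print(r,cv2.remap(g,u[:,0],u[:,1],cv2.INTER_LINEAR).ravel().astype(int))
E
```

```text
red [(np.float64(41.19041759450213), np.float64(0.062188438780167415)), (np.float64(41.11892937670424), np.float64(0.04805792897308414))]
lev [(np.float64(41.16127388984514), np.float64(0.0885844617948993)), (np.float64(40.669489836353506), np.float64(0.064617781065545))]
30 [(np.float64(31.211915058859663), np.float64(0.0620178724118764)), (np.float64(30.701119383226313), np.float64(0.055315923709454554))]
50 [(np.float64(51.832241634763115), np.float64(0.06262821482359336)), (np.float64(51.33199421318611), np.float64(0.05507274040986224))]
20 [(np.float64(20.68399063319266), np.float64(0.0616592773846105)), (np.float64(20.585236960128807), np.float64(0.054447805268810975))]
ring198 [(np.float64(41.0410006983773), np.float64(0.045067854808501506)), (np.float64(41.1858298001221), np.float64(0.04048654519991796))]
0.07 [ 82  86  87  85 104 123 162 196 213 221 215 196 161 121  77  83 109 160
 216 221 222 202 181 139 102  78  61  53]
0.075 [139 138 136 133 124 114 137 166 203 220 218 195 166 108  72  87 122 181
 208 225 218 197 130  80  55  49  50  51]
0.08 [136 138 140 135 127 114 123 145 197 218 222 212 181 113  90  88 143 185
 220 221 203 138  90  59  66  79  98 111]
0.085 [158 145 139 136 131 119 121 140 196 217 222 213 161 100  71  89 137 197
 221 219 172 141 126 136 151 174 175 175]
```

The lever line measures 41.1° and the red mark 41.15° with the same calibration, so they agree. The arm is clear, so I'm handing in.

```bash
python3 -c "
from cell import arm
print(arm.finish_job())"
```

```text
the job is handed in; nothing more can be done
None
```

The lamp rocker is pressed on and the lever's line stands at the red mark, within about 0.1° by my camera measurement; the arm was up clear of everything when I handed the job in at about 15 s.

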